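# Open the ratchet stop of the spice rack

### The arm

A 6-joint arm with a two-finger parallel gripper is mounted at the origin on a cart in front of the work surface, level with it; the furniture and walls round the work are solid. World frame = base frame: x ahead of the robot, y to its left, z up, the work surface at z = 0. Lengths are in mm, angles in rad, forces in N, time in s.
With the tool pointing down it reaches from about 375 to 825 mm from the base axis. Payload 5.5 kg.
Tool frame: the origin (TCP) lies at the very end of the fingers, on their centre line; the grasp point (between the pads) lies 19 mm behind it; z points along the fingers, y is the line along which they close (so a half turn about z gives the same grasp; the last joint's range is limited). The gripper opens to 85 mm and grips with 20 to 120 N. Pads are 22 mm wide; open, the fingers measure 114 mm over their backs; the gripper's body (76 mm by 85 mm) begins 54 mm behind the grasp point. The pads swing forward as they close: fully open they stand 13 mm farther back than shut.
Start: joints at [-1.312, 0.314, -0.047, 1.21, 0, 1.571], TCP at [153.549, -580.015, 231.299] pointing down, gripper open.
Joint ranges: [-2.67, 2.67], [-0.69, 1.73], [-1.03, 1.25], [-2.08, 2.16], [-1.42, 1.45], [-3.14, 3.14]. Speed limits (rad/s): [2.39, 2.39, 3.01, 3.14, 3.14, 3.14].

### API

Orientations are given as a unit quaternion [x, y, z, w].
In Python, from cell import status, vision, ctrl gives the robot as it stands.
- The arm moves only by the shell command python3 -m jog 'ROWS'. ROWS is JSON, a list of rows, each an object with "hand": the finger opening in m, from 0 to 0.0854; "linear": the shift along the tool's x, y, z in m, a list of three; "twist": the turn, a rotation vector about the tool's x, y, z in degrees, a list of three. In form: [{"hand": hand, "linear": [x, y, z], "twist": [ax, ay, az]}, ...]. A call has 1 to 20 rows; each row shifts and turns the commanded pose from where the row before left it, along the tool's axes as they then stand; what a row does not reach is not made up. A row lasts 1/10 s, in which the tool goes at most 50 mm and 8.59 degrees, less where a joint would pass 70% of its speed; a pose out of reach is approached as far as the arm can. A call with a gripper value outside its range is refused whole. The fingers move at their own pace and stop on an object; the grip force is fixed at half the most. Time passes only in rows, so rows that do not move let the fingers close. It gives the time, the measured TCP pose, the force, the opening and the grip force at its end, in the units of the state.
- status.get_obs(): the state, without advancing time (a new reading comes with each control period).
- vision.get_image(name): name is "scene" or "top"; returns the picture (384x512x3 uint8, red, green, blue); there is no depth.
- vision.get_calibration(name): a dict with "mtx" (3x3 intrinsics, pixels), "R" (3x3) and "t" (3): a world point X has camera coordinates R X + t. Camera axes: x right, y down, z forward; pixel columns grow to the right and rows downward; lengths in mm; the calibration is good to about 2 mm. A picture is of the moment at which its call begins. get_calibration takes no time and is no camera call.
- ctrl.sign_off(): hands the job in; it is judged then, once.
The state is a dict: "clock": time; "joints": joint angles; "joint_velocities": joint speeds; "joint_efforts": joint torques, N m; "tcp_pos": TCP position; "eef_rot": TCP orientation; "wrist_force": force on the tool from outside, world axes, zero at the start; "ft_torque": the same for the moment, N m; "width": finger opening in mm; "gripper_force": force on a finger pad.
Only numpy, scipy, OpenCV 4.12 (cv2) and the standard library are available. Lean on these libraries where they do the work, as an engineer would, in place of code of your own. Each camera call takes 0.05 s, during which the arm holds its last target. There are 200 camera calls.

### The job

Open the spice rack up fully so that it can be refilled: with the fingertips, press down the orange release pad on the rack's sliding stop and, keeping it pressed, push the stop back along its bar, away from the spice jars, until it is fully home against the steel block at the bar's end; then let go and move clear. Pick nothing up, and leave the spice jars and the other things on the worktop standing where they are.

Things in the scene. Friction and masses are not known exactly. Their poses are not given: they have to be found in the camera images.
- rack: spice rack fixed to the worktop: pale wooden board 150 x 400 x 14 mm (x, y, z), origin at the centre of its underside, z up. At +y a wooden end plate, 108 mm high, inner face y = +184 mm; three spice jars in a lane along y at x = -35 mm. At x = +35 mm an aluminium bar along y (16 mm wide, z 46 to 60 mm, saw teeth underneath) carries the sliding stop
- bar_end (a point): on the dark steel block at the bar's end (the rack's -y end; 'back' is towards it): centre of the top edge of its face to the stop, at x = +35, y = -184, z = 69 mm in the rack's frame; fixed to the rack
- stop (a joint): black sliding stop along the bar, m: grows as it goes back (the rack's -y); 0 nearest the jars, 0.135 fully home on the steel block (hard stop). Pad up: the ratchet blocks pushes back beyond one tooth (8 mm) but lets it go towards the jars. Pad down: slides freely against about 2 N of friction and stays where left
- release (a joint): travel of the orange release pad, m: 0 = up (locked), 0.009 = fully down (hard stop); the ratchet is free from 0.005 on. A spring (2 N at first, 6 N fully down) returns it when let go; between teeth it may rest up to 5 mm down, on a tooth
- pad_top (a point): centre of the upper face of the orange release pad (36 mm across the bar, 60 mm along it), 94 mm above the rack's underside when up; moves with stop and pad, straight down when pressed. It lies in a well of the stop, 66 mm long along the bar and open at both sides, between the jaw plate (jar side, 100 mm high, reaching across the jar lane) and the thumb lip
- lip_top (a point): centre of the top of the thumb lip at the back end of the stop (40 mm wide, 10 mm thick along the bar), 118 mm above the rack's underside, 24 mm above the raised pad; its face to the pad lies 33 mm behind the pad's centre: a fingertip on the pad pushes the stop back by this face. The stop is 84 mm long and 40 mm wide under it
- spice_a: spice jar, 41 mm across and 105 mm tall, dark cap with a blue label, standing upright on the rack's board in the row between the fixed end plate and the sliding stop; origin at the centre of its underside, z up. Bystander: stays where it is
- spice_b: spice jar, 41 mm across and 105 mm tall, dark cap with an orange and white label, standing upright on the rack's board in the row between the fixed end plate and the sliding stop; origin at the centre of its underside, z up. Bystander: stays where it is
- spice_c: spice jar, 41 mm across and 105 mm tall, dark cap with a dark and pale label, standing upright on the rack's board in the row between the fixed end plate and the sliding stop; origin at the centre of its underside, z up. Bystander: stays where it is
- honey: glass jar of honey with a metal lid, 71 mm across, 110 mm tall, on the worktop; origin at the centre of its underside. Bystander
- onion: brown onion, 75 mm, on the worktop. Bystander
- tin_a: tall food tin, 76 mm across, 110 mm tall, on the worktop. Bystander
- tin_b: low food tin, 86 mm across, 40 mm tall, on the worktop. Bystander

How it is judged (in metres and radians):
On the way, in this order (a step that is already met when the one before it is completed fails the run):
1. the release pad is pressed down by the fingers (at least 5.5 mm), the stop still within 20 mm of where it was (value of joint release above 0.0055 m and contact force between the fingers and release above 0.5 N and distance of lip_top from where it was at the start of the episode below 0.02 m), for 0.1 s.
2. the stop has been pushed back to within 6 mm of the end of the bar (value of joint stop above 0.129 m), for 0.1 s.
At the end, for the whole second after the job is handed in: The stop is within 6 mm of the end of the bar, the release pad has sprung back up (less than 5.5 mm down), the three spice jars stand upright within 20 mm of where they were, and the honey, the onion and the two tins within 30 mm (value of joint stop above 0.129 m and value of joint release below 0.0055 m and angle between each of spice_a, spice_b, spice_c's own z axis and vertical below 0.1 rad and distance of each of spice_a, spice_b, spice_c from where it was at the start of the episode below 0.02 m and linear speed of each of spice_a, spice_b, spice_c below 0.02 m/s and distance of each of honey, onion, tin_a, tin_b from where it was at the start of the episode below 0.03 m); the robot touches nothing.
It fails at once if a spice jar is tipped, lifted, carried or shoved away (more than 20 mm or 0.35 rad) (distance of any of spice_a, spice_b, spice_c from where it was at the start of the episode above 0.02 m or angle between any of spice_a, spice_b, spice_c's own z axis and vertical above 0.35 rad).
It fails at once if the honey, the onion or a tin is lifted, carried or shoved away (more than 30 mm) (distance of any of honey, onion, tin_a, tin_b from where it was at the start of the episode above 0.03 m).
It also fails if it takes over 32 s, if anything falls off the work surface, if the arm or the gripper's body presses on something with over 40 N, if the wrist force passes 120 N, or if a joint passes its speed limit or range.

## Working session

There is one attempt and no reset: what is moved stays moved. The work goes in short steps, Python scripts to look and compute and a shell command to move; the robot and the scene stay as the last step left them, time stands still between calls to the robot, and variables do not carry over. Pictures are saved under pics/ and viewed, at most 10 in all, crops included, and the job is handed in when it is done.

```bash
mkdir -p pics
python3 - <<'E'
from cell import status, vision, ctrl
import cv2, numpy as np
for n in("scene","top"):
    im=vision.get_image(n); cv2.imwrite(f"pics/{n}0.png",im[:,:,::-1])
    c=vision.get_calibration(n); print(n,np.round(c["mtx"],1).tolist(),np.round(c["R"],4).tolist(),np.round(c["t"],1).tolist())
o=status.get_obs(); print(o)
E
```

```text
scene [[420.6, 0.0, 257.6], [0.0, 420.6, 195.1], [0.0, 0.0, 1.0]] [[-0.5226, -0.8525, 0.0107], [-0.3923, 0.2292, -0.8908], [0.757, -0.4697, -0.4542]] [241.3, 312.9, 1111.6]
top [[405.3, 0.0, 252.1], [0.0, 405.3, 195.8], [0.0, 0.0, 1.0]] [[0.0216, -0.9998, 0.0026], [-0.9963, -0.0218, -0.0829], [0.083, -0.0008, -0.9966]] [-51.4, 529.3, 1254.8]
{'clock': 0.1, 'joints': array([-1.31198858e+00,  3.14144756e-01, -4.79511866e-02,  1.21019904e+00,
        1.41515341e-06,  1.57080381e+00]), 'joint_velocities': array([-0.00135095, -0.00125463,  0.00026524,  0.00049552, -0.00081187,
       -0.00016744]), 'joint_efforts': array([ 1.40739969e-03, -5.40764630e+01,  3.40541875e+01,  1.11444239e-02,
        1.71653014e-04, -7.75068116e-06]), 'tcp_pos': array([ 153.42821929, -579.52955225,  230.53933671]), 'eef_rot': array([ 9.91639201e-01,  1.29039272e-01, -9.59966663e-05, -7.43153776e-04]), 'wrist_force': array([-0.27660209, -0.13566291,  0.62939566]), 'ft_torque': array([ 0.03737858, -0.01932276,  0.05850676]), 'gripper_force': 0.0, 'width': 85.42493812394137}
```

View pics/scene0.png

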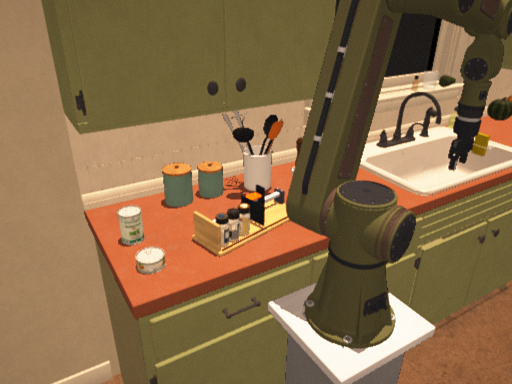

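View pics/top0.png

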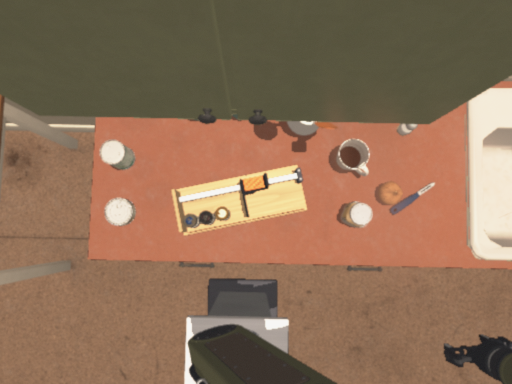

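The scene view shows the rack at about (240,220). In the top view the orange pad is at about (255,184), the steel block at (298,177), and the jars at (190–222, 213–221) on the left. Next I'll measure the pad and the bar direction.

```bash
cat > h.py <<'E'
from cell import status, vision
import cv2, numpy as np
def ray(n,px,z):
    c=vision.get_calibration(n); K,R,t=map(np.array,(c["mtx"],c["R"],c["t"])); t=t.ravel()
    d=R.T@np.linalg.solve(K,[px[0],px[1],1]); C=-R.T@t
    return C+d*(z-C[2])/d[2]
def proj(n,X):
    c=vision.get_calibration(n); p=np.array(c["R"])@np.array(X)+np.ravel(c["t"]); p=np.array(c["mtx"])@p; return p[:2]/p[2]
E
python3 - <<'E'
from h import *
im=cv2.imread("pics/top0.png"); hsv=cv2.cvtColor(im,cv2.COLOR_BGR2HSV)
roi=np.zeros(im.shape[:2],np.uint8); roi[160:240,165:315]=255
def big(m):
    cs,_=cv2.findContours(m,cv2.RETR_EXTERNAL,cv2.CHAIN_APPROX_NONE); return max(cs,key=cv2.contourArea)
roo=roi.copy(); roo[:]=0; roo[172:196,240:270]=255
c=big(cv2.inRange(hsv,(5,200,180),(17,255,255))&roo); r=cv2.minAreaRect(c); print("pad",r, ray("top",r[0],94))
print("padbox world",np.round([ray("top",p,94) for p in cv2.boxPoints(r)]))
w=cv2.inRange(hsv,(0,0,150),(180,70,255))&roi
ys,xs=np.nonzero(w); k=(ys>168)&(ys<206); P=np.c_[xs,ys][k].astype(np.float32)
vx,vy,x0,y0=cv2.fitLine(P,cv2.DIST_HUBER,0,.01,.01).ravel(); 
a,b=ray("top",(x0,y0),60),ray("top",(x0+50*vx,y0+50*vy),60); print("bar",a,np.rad2deg(np.arctan2(*(b-a)[:2][::-1])), P[:,0].min(),P[:,0].max())
bd=cv2.inRange(hsv,(18,90,120),(35,255,255))&roi
bd=cv2.morphologyEx(bd,cv2.MORPH_CLOSE,np.ones((25,25)));c=big(bd); r=cv2.minAreaRect(c)
print("board",r); B=np.array([ray("top",p,14) for p in cv2.boxPoints(r)]); print(np.round(B), B.mean(0), np.linalg.norm(np.diff(B,axis=0),axis=1))
cv2.imwrite("pics/crop.png",np.hstack([cv2.resize(im[155:240,165:315],None,fx=5,fy=5,interpolation=cv2.INTER_CUBIC)]))
s=cv2.imread("pics/scene0.png"); cv2.imwrite("pics/crop2.png",cv2.resize(s[170:260,180:300],None,fx=6,fy=6,interpolation=cv2.INTER_CUBIC))
for n in("top","scene"):
    for p in [(231,110),(215,120)]: pass
E
```

```text
Traceback (most recent call last):
ValueError: max() iterable argument is empty
```

Run:
```python
from h import *
im=cv2.imread("pics/top0.png"); hsv=cv2.cvtColor(im,cv2.COLOR_BGR2HSV)
print(hsv[184,245:268].tolist(), hsv[195,215:225].tolist())
roi=np.zeros(im.shape[:2],np.uint8); roi[160:240,165:315]=255
def big(m):
    cs,_=cv2.findContours(m,cv2.RETR_EXTERNAL,cv2.CHAIN_APPROX_NONE); return max(cs,key=cv2.contourArea)
roo=roi*0; roo[172:196,240:270]=255
c=big(cv2.inRange(hsv,(5,170,150),(18,255,255))&roo); r=cv2.minAreaRect(c); print("pad",r, ray("top",r[0],94))
print("padbox world",np.round([ray("top",p,94) for p in cv2.boxPoints(r)]).tolist())
w=cv2.inRange(hsv,(0,0,150),(180,70,255))&roi
ys,xs=np.nonzero(w); k=(ys>168)&(ys<206); P=np.c_[xs,ys][k].astype(np.float32)
vx,vy,x0,y0=cv2.fitLine(P,cv2.DIST_HUBER,0,.01,.01).ravel(); 
a,b=ray("top",(x0,y0),60),ray("top",(x0+50*vx,y0+50*vy),60); print("bar",a,np.rad2deg(np.arctan2(*(b-a)[:2][::-1])), P[:,0].min(),P[:,0].max())
bd=cv2.inRange(hsv,(18,90,120),(35,255,255))&roi
bd=cv2.morphologyEx(bd,cv2.MORPH_CLOSE,np.ones((25,25)));c=big(bd); r=cv2.minAreaRect(c)
print("board",r); B=np.array([ray("top",p,14) for p in cv2.boxPoints(r)]); print(np.round(B), B.mean(0), np.linalg.norm(np.diff(B,axis=0),axis=1))
cv2.imwrite("pics/crop.png",cv2.resize(im[155:240,165:315],None,fx=5,fy=5,interpolation=cv2.INTER_CUBIC))
s=cv2.imread("pics/scene0.png"); cv2.imwrite("pics/crop2.png",cv2.resize(s[170:260,180:300],None,fx=6,fy=6,interpolation=cv2.INTER_CUBIC))
```

```text
[[15, 160, 245], [15, 164, 244], [15, 162, 244], [17, 154, 245], [18, 155, 245], [16, 162, 245], [15, 164, 243], [16, 160, 245], [19, 148, 246], [20, 146, 246], [16, 157, 245], [14, 163, 241], [14, 166, 240], [14, 168, 237], [15, 163, 243], [17, 154, 245], [17, 153, 245], [17, 155, 246], [14, 166, 235], [12, 160, 131], [5, 66, 50], [165, 10, 51], [8, 16, 63]] [[15, 67, 184], [16, 79, 177], [15, 97, 203], [17, 101, 227], [17, 106, 229], [18, 106, 234], [20, 103, 240], [19, 106, 236], [18, 109, 234], [20, 106, 239]]
pad ((251.5, 189.0), (3.0, 0.0), 180.0) [544.66791714 -37.63938773  94.        ]
padbox world [[545.0, -42.0, 94.0], [545.0, -42.0, 94.0], [545.0, -33.0, 94.0], [545.0, -33.0, 94.0]]
bar [549.97406059  16.45042108  60.        ] -77.0407480515411 178.0 302.0
board ((238.45274353027344, 199.58248901367188), (46.25226974487305, 128.859130859375), 78.15792083740234)
[[ 543.  219.   14.]
 [ 637. -180.   14.]
 [ 493. -212.   14.]
 [ 401.  183.   14.]] [518.58287718   2.48063244  14.        ] [409.84404033 147.42725231 406.08154694]
```

View pics/crop.png

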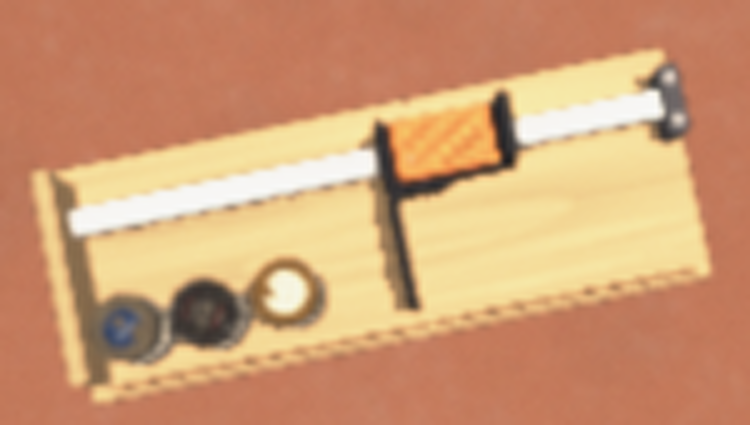

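View pics/crop2.png

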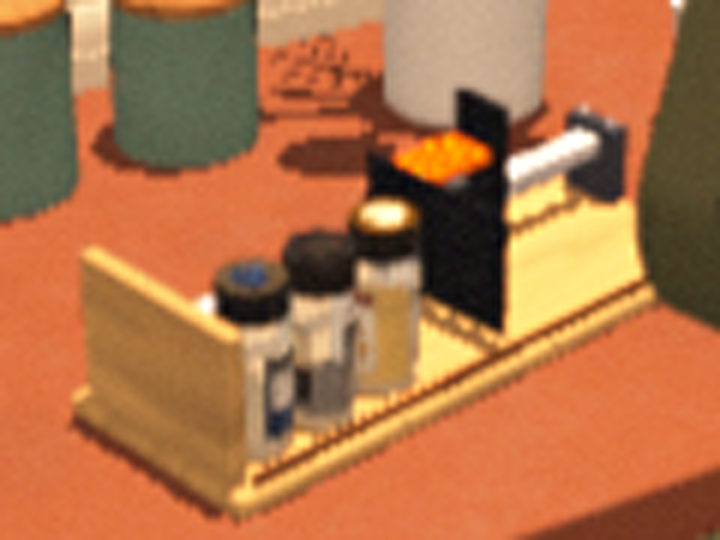

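The crop shows the pad centre at about (254,183) in the full image, the lip on its right and the steel block at about (297,174). The board is yawed about 13°, so the tool's y axis already lies nearly along the bar.

Run:
```python
from h import *
from scipy.spatial.transform import Rotation as Ro
im=cv2.imread("pics/top0.png"); hsv=cv2.cvtColor(im,cv2.COLOR_BGR2HSV)
m=cv2.inRange(hsv,(8,140,200),(22,255,255)); k=np.zeros_like(m); k[172:196,238:272]=255; m&=k
cs,_=cv2.findContours(m,cv2.RETR_EXTERNAL,cv2.CHAIN_APPROX_NONE); r=cv2.minAreaRect(max(cs,key=cv2.contourArea)); print("mask pad",r)
B=np.array([518.6,2.5,0])
yaw=np.deg2rad(13.0); ex=np.array([np.cos(yaw),np.sin(yaw),0]); ey=np.array([-np.sin(yaw),np.cos(yaw),0])
f=lambda x,y:np.array([165+(x+.5)/5-.5,155+(y+.5)/5-.5])
for nm,p,z in(("padhand",f(446,142),94),("padmask",r[0],94),("barend",f(655,95),69),("lip",f(506,130),118),("jawtop",f(386,155),100)):
    X=ray("top",p,z); d=X-B; print(nm,np.round(X,1),"rack xy",round(d@ex,1),round(d@ey,1))
# scene check of the pad: crop2 centre
X=ray("scene",(180+443.5/6-.5,170+157.5/6-.5),94); d=X-B; print("pad scene",np.round(X,1),round(d@ex,1),round(d@ey,1))
# cabinet knobs
def P(n): c=vision.get_calibration(n); return np.array(c["mtx"])@np.c_[np.array(c["R"]),np.ravel(c["t"])]
for a,b in(((258,118),(240,84)),((207,116),(213,87)),((258,118),(213,87))):
    q=cv2.triangulatePoints(P("top"),P("scene"),np.array(a,float),np.array(b,float)).ravel(); q=q[:3]/q[3]; print("knob",q,proj("top",q)-a)
o=status.get_obs(); R=Ro.from_quat(o["eef_rot"]); print(R.as_matrix().round(3).tolist(), "yaw",np.rad2deg(np.arctan2(R.as_matrix()[1,0],R.as_matrix()[0,0])))
```

```text
mask pad ((253.30770874023438, 183.03843688964844), (11.570850372314453, 20.19995880126953), 78.69007110595703)
padhand [562.8 -44.1  94. ] rack xy 32.6 -55.3
padmask [562.6 -42.6  94. ] rack xy 32.8 -53.9
barend [ 597.3 -171.    69. ] rack xy 37.6 -186.8
lip [567.8 -78.9 118. ] rack xy 29.7 -90.4
jawtop [553.6  -8.7 100. ] rack xy 31.5 -18.8
pad scene [555.8 -38.8  94. ] 26.9 -48.6
knob [656.42124059 -46.32768198 470.15804635] [-0.9266703  -0.59830823]
knob [656.47623207  57.08750558 471.57703883] [0.15281763 0.09113359]
knob [685.82052273  -5.89808633 457.21310134] [-19.86826191 -12.97264201]
[[0.967, 0.256, -0.0], [0.256, -0.967, 0.001], [0.0, -0.001, -1.0]] yaw 14.828162269345533
```

```bash
python3 -m jog '[{"hand":0,"linear":[0,0,0],"twist":[0,0,1.8]},{"hand":0,"linear":[0.02,-0.016,0],"twist":[0,0,0]},{"hand":0,"linear":[0.03,-0.025,0],"twist":[0,0,0]},{"hand":0,"linear":[0.03,-0.025,0],"twist":[0,0,0]},{"hand":0,"linear":[0.03,-0.025,0],"twist":[0,0,0]},{"hand":0,"linear":[0.03,-0.025,0],"twist":[0,0,0]},{"hand":0,"linear":[0.03,-0.025,0],"twist":[0,0,0]},{"hand":0,"linear":[0.03,-0.025,0],"twist":[0,0,0]},{"hand":0,"linear":[0.03,-0.025,0],"twist":[0,0,0]},{"hand":0,"linear":[0.03,-0.025,0],"twist":[0,0,0]},{"hand":0,"linear":[0.03,-0.025,0],"twist":[0,0,0]},{"hand":0,"linear":[0.03,-0.025,0],"twist":[0,0,0]},{"hand":0,"linear":[0.03,-0.025,0],"twist":[0,0,0]},{"hand":0,"linear":[0.03,-0.025,0],"twist":[0,0,0]},{"hand":0,"linear":[0.03,-0.025,0],"twist":[0,0,0]},{"hand":0,"linear":[0.03,-0.025,0],"twist":[0,0,0]},{"hand":0,"linear":[0.03,-0.025,0.01],"twist":[0,0,0]},{"hand":0,"linear":[0.03,-0.02,0.01],"twist":[0,0,0]},{"hand":0,"linear":[0.019,-0.014,0.01],"twist":[0,0,0]},{"hand":0,"linear":[0,0,0],"twist":[0,0,0]}]'
```

```text
clock: 2.1
tcp_pos: [563.9, -46.5, 199.2]
eef_rot: [0.993, 0.115, -0.001, -0.001]
wrist_force: [0.2, 0.2, 0.2]
width: 0.0
gripper_force: 0.0
```

```bash
python3 -m jog '[{"hand":0,"linear":[0,0.001,0.02],"twist":[0,0,0]},{"hand":0,"linear":[0,0.001,0.025],"twist":[0,0,0]},{"hand":0,"linear":[0,0,0.02],"twist":[0,0,0]},{"hand":0,"linear":[0,0,0.004],"twist":[0,0,0]},{"hand":0,"linear":[0,0,0],"twist":[0,0,0]},{"hand":0,"linear":[0,0,0],"twist":[0,0,0]}]'
python3 - <<'E'
from h import *
s=vision.get_image("scene")[:,:,::-1]; t=vision.get_image("top")[:,:,::-1]
a=cv2.resize(s[160:250,190:310],(720,540),interpolation=cv2.INTER_CUBIC)
cv2.imwrite("pics/a1.png",a); cv2.imwrite("pics/t1.png",t)
print(status.get_obs()["tcp_pos"],status.get_obs()["wrist_force"])
E
```

```text
clock: 2.7
tcp_pos: [564.3, -51.3, 133.5]
eef_rot: [0.994, 0.113, 0.001, 0.0]
wrist_force: [0.4, 0.2, -0.1]
width: 0.2
gripper_force: 0.0
[564.69459274 -51.17755354 133.67496883] [-0.08159896  0.36704379 -0.06352998]
```

View pics/a1.png

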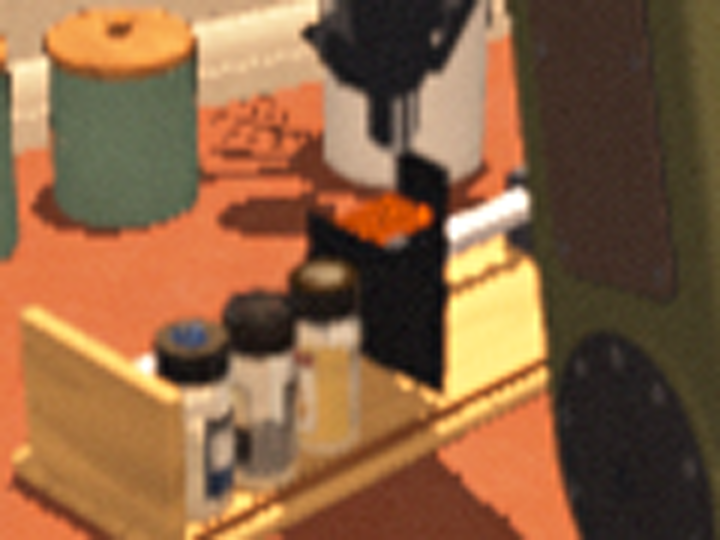

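The picture shows the closed fingertips at about (393,145) in the crop, above the orange pad and just jar-side of the lip. I'm going down.

```bash
python3 -m jog '[{"hand":0,"linear":[0,-0.003,0.01],"twist":[0,0,0]},{"hand":0,"linear":[0,0,0.015],"twist":[0,0,0]},{"hand":0,"linear":[0,0,0.01],"twist":[0,0,0]},{"hand":0,"linear":[0,0,0],"twist":[0,0,0]},{"hand":0,"linear":[0,0,0],"twist":[0,0,0]}]'; python3 -m jog '[{"hand":0,"linear":[0,0,0.003],"twist":[0,0,0]},{"hand":0,"linear":[0,0,0.003],"twist":[0,0,0]},{"hand":0,"linear":[0,0,0.002],"twist":[0,0,0]},{"hand":0,"linear":[0,0,0],"twist":[0,0,0]},{"hand":0,"linear":[0,0,0],"twist":[0,0,0]}]'
```

```text
clock: 3.3
tcp_pos: [563.0, -47.9, 97.1]
eef_rot: [0.994, 0.114, -0.0, -0.0]
wrist_force: [-0.5, -0.3, 0.4]
width: 0.1
gripper_force: 0.0
clock: 3.8
tcp_pos: [563.6, -48.0, 89.8]
eef_rot: [0.994, 0.113, 0.0, 0.0]
wrist_force: [-1.2, -0.4, 3.7]
width: 0.1
gripper_force: 1.7
```

```bash
python3 -m jog '[{"hand":0,"linear":[0,0,0.002],"twist":[0,0,0]},{"hand":0,"linear":[0,0,0.001],"twist":[0,0,0]},{"hand":0,"linear":[0,0,0],"twist":[0,0,0]},{"hand":0,"linear":[0,0,0],"twist":[0,0,0]}]'; python3 -m jog '[{"hand":0,"linear":[0,0,0.001],"twist":[0,0,0]},{"hand":0,"linear":[0,0,0.001],"twist":[0,0,0]},{"hand":0,"linear":[0,0,0],"twist":[0,0,0]},{"hand":0,"linear":[0,0,0],"twist":[0,0,0]},{"hand":0,"linear":[0,0,0],"twist":[0,0,0]}]'
```

```text
clock: 4.2
tcp_pos: [563.5, -48.1, 86.5]
eef_rot: [0.994, 0.113, 0.0, 0.0]
wrist_force: [0.2, 0.2, 3.9]
width: -0.1
gripper_force: 2.5
clock: 4.7
tcp_pos: [563.6, -48.0, 85.0]
eef_rot: [0.994, 0.113, 0.0, 0.0]
wrist_force: [-0.6, 0.1, 8.6]
width: -0.0
gripper_force: 4.3
```

The pad is at its hard stop at about 8.6 N. Now I'll push back along tool +y.

```bash
python3 -m jog '[{"hand":0,"linear":[0,0.003,0],"twist":[0,0,0]},{"hand":0,"linear":[0,0.005,0],"twist":[0,0,0]},{"hand":0,"linear":[0,0.005,0],"twist":[0,0,0]},{"hand":0,"linear":[0,0.005,0],"twist":[0,0,0]},{"hand":0,"linear":[0,0.005,0],"twist":[0,0,0]},{"hand":0,"linear":[0,0.005,0],"twist":[0,0,0]},{"hand":0,"linear":[0,0.002,0],"twist":[0,0,0]},{"hand":0,"linear":[0,0,0],"twist":[0,0,0]}]'; python3 -m jog '[{"hand":0,"linear":[0,0.003,0],"twist":[0,0,0]},{"hand":0,"linear":[0,0.005,0],"twist":[0,0,0]},{"hand":0,"linear":[0,0.005,0],"twist":[0,0,0]},{"hand":0,"linear":[0,0.005,0],"twist":[0,0,0]},{"hand":0,"linear":[0,0.005,0],"twist":[0,0,0]},{"hand":0,"linear":[0,0.005,0],"twist":[0,0,0]},{"hand":0,"linear":[0,0.002,0],"twist":[0,0,0]},{"hand":0,"linear":[0,0,0],"twist":[0,0,0]}]'
```

```text
clock: 5.5
tcp_pos: [570.3, -77.3, 85.0]
eef_rot: [0.994, 0.113, 0.0, -0.0]
wrist_force: [-1.6, 0.7, 8.6]
width: -0.1
gripper_force: 4.4
clock: 6.3
tcp_pos: [577.1, -106.6, 85.0]
eef_rot: [0.994, 0.113, 0.0, -0.0]
wrist_force: [-0.6, 0.7, 9.1]
width: -0.1
gripper_force: 4.4
```

```bash
python3 -m jog '[{"hand":0,"linear":[0,0.003,0],"twist":[0,0,0]},{"hand":0,"linear":[0,0.005,0],"twist":[0,0,0]},{"hand":0,"linear":[0,0.005,0],"twist":[0,0,0]},{"hand":0,"linear":[0,0.005,0],"twist":[0,0,0]},{"hand":0,"linear":[0,0.003,0],"twist":[0,0,0]},{"hand":0,"linear":[0,0,0],"twist":[0,0,0]}]'; python3 -m jog '[{"hand":0,"linear":[0,0.003,0],"twist":[0,0,0]},{"hand":0,"linear":[0,0.003,0],"twist":[0,0,0]},{"hand":0,"linear":[0,0.003,0],"twist":[0,0,0]},{"hand":0,"linear":[0,0,0],"twist":[0,0,0]}]'
python3 - <<'E'
from h import *
im=vision.get_image("top")[:,:,::-1]
cv2.imwrite("pics/t2.png",cv2.resize(im[130:240,165:325],None,fx=5,fy=5,interpolation=cv2.INTER_CUBIC)[:600,:800])
E
```

```text
clock: 6.9
tcp_pos: [581.8, -127.1, 85.0]
eef_rot: [0.994, 0.113, 0.0, -0.0]
wrist_force: [-1.8, -0.0, 8.8]
width: -0.1
gripper_force: 4.4
clock: 7.3
tcp_pos: [583.7, -135.7, 85.0]
eef_rot: [0.994, 0.113, 0.0, -0.0]
wrist_force: [-0.9, 0.6, 8.7]
width: -0.3
gripper_force: 4.4
```

View pics/t2.png

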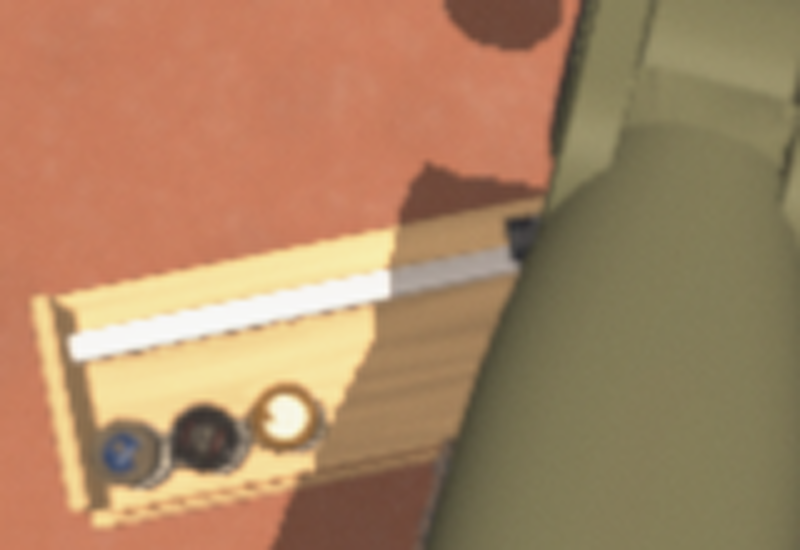

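The top crop shows the jaw plate moved from column 386 to 508, about 72 mm, and the jars haven't moved. I'll keep going until the hard stop.

```bash
python3 -m jog '[{"hand":0,"linear":[0,0.003,0],"twist":[0,0,0]},{"hand":0,"linear":[0,0.003,0],"twist":[0,0,0]},{"hand":0,"linear":[0,0.003,0],"twist":[0,0,0]},{"hand":0,"linear":[0,0,0],"twist":[0,0,0]}]'; python3 -m jog '[{"hand":0,"linear":[0,0.002,0],"twist":[0,0,0]},{"hand":0,"linear":[0,0.002,0],"twist":[0,0,0]},{"hand":0,"linear":[0,0,0],"twist":[0,0,0]}]';python3 -m jog '[{"hand":0,"linear":[0,0.002,0],"twist":[0,0,0]},{"hand":0,"linear":[0,0.001,0],"twist":[0,0,0]},{"hand":0,"linear":[0,0,0],"twist":[0,0,0]}]'
```

```text
clock: 7.75
tcp_pos: [585.5, -142.5, 84.9]
eef_rot: [0.993, 0.114, 0.0, -0.002]
wrist_force: [-2.2, 5.3, 10.4]
width: 0.1
gripper_force: 5.3
clock: 8.05
tcp_pos: [586.5, -146.2, 85.0]
eef_rot: [0.993, 0.114, 0.001, -0.002]
wrist_force: [-2.5, 6.7, 9.7]
width: -0.1
gripper_force: 5.2
clock: 8.35
tcp_pos: [587.1, -149.0, 84.9]
eef_rot: [0.993, 0.114, 0.001, -0.002]
wrist_force: [-2.7, 7.4, 10.4]
width: -0.0
gripper_force: 5.2
```

```bash
python3 -m jog '[{"hand":0,"linear":[0,0.002,0],"twist":[0,0,0]},{"hand":0,"linear":[0,0.001,0],"twist":[0,0,0]},{"hand":0,"linear":[0,0,0],"twist":[0,0,0]}]';python3 -m jog '[{"hand":0,"linear":[0,0.002,0],"twist":[0,0,0]},{"hand":0,"linear":[0,0.001,0],"twist":[0,0,0]},{"hand":0,"linear":[0,0,0],"twist":[0,0,0]}]'
python3 - <<'E'
from h import *
im=vision.get_image("top")[:,:,::-1]
a=cv2.resize(im[160:220,200:300],(600,360),interpolation=cv2.INTER_CUBIC)
im=vision.get_image("scene")[:,:,::-1]
b=cv2.resize(im[180:220,230:300],(420,240),interpolation=cv2.INTER_CUBIC)
c=np.zeros((600,600,3),np.uint8); c[:360]=a; c[360:,:420]=b
cv2.imwrite("pics/t3.png",c)
E
```

```text
clock: 8.65
tcp_pos: [587.5, -150.8, 84.9]
eef_rot: [0.993, 0.114, 0.0, -0.003]
wrist_force: [-2.5, 11.4, 12.1]
width: 0.0
gripper_force: 8.0
clock: 8.95
tcp_pos: [587.5, -150.9, 84.9]
eef_rot: [0.993, 0.115, 0.0, -0.006]
wrist_force: [-4.9, 19.1, 15.8]
width: -0.3
gripper_force: 13.1
```

View pics/t3.png

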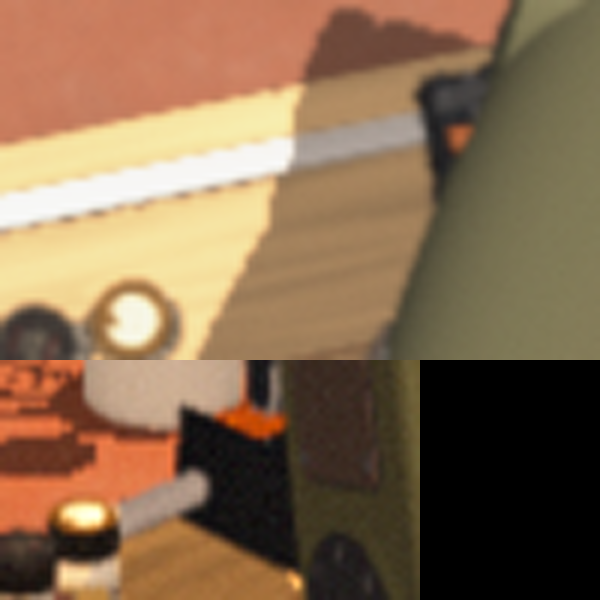

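The TCP has stopped moving while the force jumped to 19 N, and the jaw has moved about 87 mm in the picture. That means the stop is home. I'll lift straight up while still bearing on the lip, then ease off and clear.

```bash
python3 -m jog '[{"hand":0,"linear":[0,0,0.0],"twist":[0,0,0]},{"hand":0,"linear":[0,0,-0.005],"twist":[0,0,0]},{"hand":0,"linear":[0,0,-0.008],"twist":[0,0,0]},{"hand":0,"linear":[0,0,-0.006],"twist":[0,0,0]},{"hand":0,"linear":[0,-0.009,0],"twist":[0,0,0]},{"hand":0,"linear":[0,-0.004,0],"twist":[0,0,0]},{"hand":0,"linear":[0,0,-0.02],"twist":[0,0,0]},{"hand":0,"linear":[0,0,-0.03],"twist":[0,0,0]},{"hand":0,"linear":[0,0,-0.04],"twist":[0,0,0]},{"hand":0,"linear":[0,0,-0.02],"twist":[0,0,0]}]'
python3 -m jog '[{"hand":0,"linear":[-0.03,0.025,0],"twist":[0,0,0]},{"hand":0,"linear":[-0.03,0.03,0],"twist":[0,0,0]},{"hand":0,"linear":[-0.03,0.03,0],"twist":[0,0,0]},{"hand":0,"linear":[-0.03,0.03,0],"twist":[0,0,0]},{"hand":0,"linear":[-0.03,0.03,0],"twist":[0,0,0]},{"hand":0,"linear":[-0.03,0.03,0],"twist":[0,0,0]},{"hand":0,"linear":[-0.03,0.03,0],"twist":[0,0,0]},{"hand":0,"linear":[0,0.03,0],"twist":[0,0,0]},{"hand":0,"linear":[0,0.03,0],"twist":[0,0,0]},{"hand":0,"linear":[0,0.03,0],"twist":[0,0,0]},{"hand":0,"linear":[0,0,0],"twist":[0,0,0]}]'
python3 - <<'E'
from h import *
im=vision.get_image("top")[:,:,::-1]; cv2.imwrite("pics/t4full.png",im)
a=cv2.resize(im[155:240,165:315],None,fx=5,fy=5,interpolation=cv2.INTER_CUBIC); cv2.imwrite("pics/t4.png",a)
E
```

```text
clock: 10.05
tcp_pos: [586.7, -145.1, 216.6]
eef_rot: [0.994, 0.113, 0.002, 0.001]
wrist_force: [0.3, -0.2, 0.6]
width: 0.1
gripper_force: 0.0
clock: 11.15
tcp_pos: [447.3, -482.7, 212.4]
eef_rot: [0.994, 0.112, -0.0, 0.001]
wrist_force: [0.2, -1.1, 0.3]
width: 0.2
gripper_force: 0.0
```

View pics/t4.png

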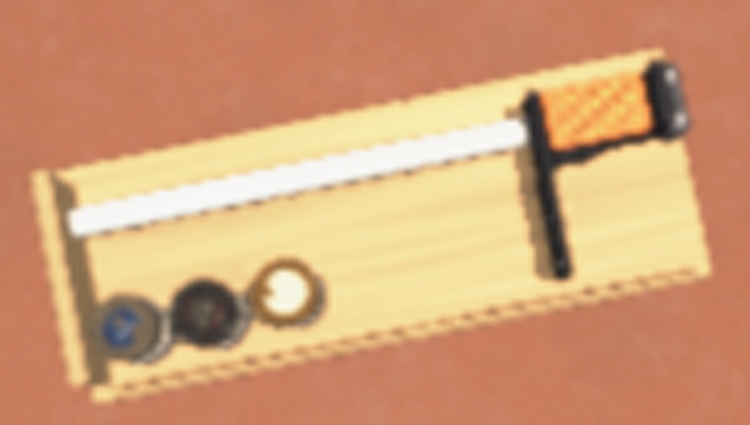

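The final picture shows the lip hard against the steel block at about (660,100), the pad 89 mm further back as predicted, and the jars unmoved. I'm handing in.

```bash
python3 -m jog '[{"hand":0,"linear":[0,0,0],"twist":[0,0,0]},{"hand":0,"linear":[0,0,0],"twist":[0,0,0]}]'; python3 -c "
from cell import ctrl; print(ctrl.sign_off())"
```

```text
clock: 11.4
tcp_pos: [447.2, -478.2, 213.3]
eef_rot: [0.994, 0.114, -0.0, -0.0]
wrist_force: [-0.5, -0.5, 0.1]
width: -0.2
gripper_force: 0.0
the job is handed in; nothing more can be done
None
```

The stop is pushed fully home against the steel block, the pad is released, the jars are unmoved in the last picture, and the job was handed in at 11.4 s with the arm clear; the sign-off returned no verdict.

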